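# Move a milled housing from the vise to the trigger clamp and keep it squeezed

### The arm

A 6-joint arm with a two-finger parallel gripper is mounted at the origin on a cart in front of the work surface, level with it; the furniture and walls round the work are solid. World frame = base frame: x ahead of the robot, y to its left, z up, the work surface at z = 0. Lengths are in m, angles in rad, forces in N, time in s.
With the tool pointing down it reaches from about 0.375 to 0.975 m from the base axis. Payload 3.8 kg.
Tool frame: the origin (TCP) lies midway between the tips of the shut fingers; the grasp point (between the pads) lies 19 mm behind it; z points along the fingers, y is the line along which they close (so a half turn about z gives the same grasp; the last joint's range is limited). The gripper opens to 85 mm and grips with 20 to 120 N. Pads are 22 mm wide; open, the fingers measure 114 mm over their backs; the gripper's body (76 mm by 85 mm) begins 54 mm behind the grasp point. The pads swing forward as they close: fully open they stand 13 mm farther back than shut.
Start: joints at [1.143, 0.264, 1.604, -0, 1.274, -0.037], TCP at [0.257, 0.624, 0.231] pointing down, gripper open.
Joint ranges: [-2.63, 2.63], [-0.94, 2.18], [0.31, 2.57], [-1.31, 4.45], [0, 2.66], [-2.55, 2.55]. Speed limits (rad/s): [2.57, 2.57, 3.14, 3.14, 3.14, 3.14].

### API

Orientations are given as a rotation vector (axis times angle).
In Python, from workcell import bot gives the robot as it stands.
- The arm moves only by the tool servo_tool, never from a script. Its argument "series" is a list of rows, each a list of 7 numbers: the shift along the world's x, y, z in units of 0.15 m (1.0 is 0.15 m), then the turn, a rotation vector about the world's x, y, z in units of 180 degrees (1.0 is 180 degrees), then the closure, from 0 (fully open) to 1 (shut). A call has 1 to 20 rows; each row is the pose to reach, as a shift and turn from the pose commanded when the call began, turning the shorter way round; what a row does not reach only later rows make up. A row lasts 1/10 s, in which the tool goes at most 50 mm and 8.59 degrees, less where a joint would pass 70% of its speed; a pose out of reach is approached as far as the arm can. A call with a number of a shift or a turn outside -1 to 1 is refused whole. A call with a gripper value outside its range is refused whole. The fingers move at their own pace and stop on an object; "newtons" is the grip in N (left out, the last holds). Time passes only in rows, so rows that repeat a pose let the fingers close. It gives the time, the measured TCP pose, the force, the opening and the grip force at its end, in the units of the state.
- bot.read_state(): the state, without advancing time (a new reading comes with each control period).
- bot.read_camera(name): name is "side" or "top"; returns the picture (480x640x3 uint8, red, green, blue); there is no depth.
- bot.camera_info(name): a dict with "vertical_fov" (degrees; the focal length in pixels is half the picture's height over the tangent of half this angle, whatever the lens; pixels are square), "cx", "cy" (the principal point, pixels), "dist" ([k1, k2, p1, p2, k3] as OpenCV has them; the pictures are not rectified), "R" (3x3) and "t" (3): a world point X has camera coordinates R X + t. Camera axes: x right, y down, z forward; pixel columns grow to the right and rows downward; lengths in m; the calibration is good to about 2 mm. A picture is of the moment at which its call begins. camera_info takes no time and is no camera call.
- bot.finish_job(): hands the job in; it is judged then, once.
Trained networks look in the newest picture that a camera, given by its name, has taken for a name from the list of things; names that differ only in an ending like _2 or _b are one class to them, and where a whole thing is asked for, a point or a joint stands for the part that bears it (a point fixed in the world has none). Each returns a list of dicts, best first, with "score" (0 to 1); they miss things now and then, are a little off and sometimes report something else, mostly with a low value. They report only what shows in the picture. A call takes as long as a camera call.
- bot.recognise(target, camera): "box" ([left, top, right, bottom] as shares, 0 to 1, of the picture: columns of its width, rows of its height, round what is visible of it).
- bot.trace(target, camera): "mask" (480x640 bool, what is visible of it) and "box" ([left, top, right, bottom] as shares, 0 to 1, of the picture: columns of its width, rows of its height, round what is visible of it).
- bot.mark_of(target, camera): "at" ([row, column] as shares, 0 to 1, of the picture: columns of its width, rows of its height: a listed point, or the origin of a listed thing).
The state is a dict: "time": time; "q": joint angles; "joint_vel": joint speeds; "joint_torque": joint torques, N m; "tool_pos": TCP position; "tcp_rot": TCP orientation; "wrist_force": force on the tool from outside, world axes, zero at the start; "torque": the same for the moment, N m; "width": opening from 0.0 (shut) to 1.0 (fully open); "grip_force": force on a finger pad.
Only numpy, scipy, OpenCV 4.12 (cv2) and the standard library are available. Lean on these libraries where they do the work, as an engineer would, in place of code of your own. Each camera call takes 0.05 s, during which the arm holds its last target. There are 200 camera calls.

### The job

Slide the vise jaw open by its handle, lift the finished milled housing out and stand it on the trigger clamp's board, centred, with its grooved ends facing pad and stop. Then pump the clamp's trigger (never push the bar or jaw by hand) until the pad presses the housing against the stop. Finish still holding the trigger squeezed, so that the housing stays clamped for filing: about 20 N on it is right, under 8 N is loose, over 40 N bends its thin walls; leave the file, brush, jar and tape measure where they lie.

Things in the scene. Friction and masses are not known exactly. Their poses are not given: they have to be found in the camera images.
- housing: Milled aluminium housing: 64 mm (x) by 50 mm (y), 44 mm high, 0.15 to 0.31 kg; pocket with 3 mm walls. Its two ends (+x, -x faces, alike) each have a groove 6 mm deep, 8 to 18 mm above the underside. Its long sides (+y, -y faces, 50 mm apart) are flat: grasp these. Origin: centre of the underside, z up. It starts seated in the vise, its x along the vise's x.
- vise: Grey cast quick-slide vise fixed to the bench, 215 x 70 mm. Origin: on the bench below the middle of the seated housing; x is the way the jaw opens. The housing stands on steel ways 22 mm above the bench, between the fixed jaw (face at x = -33 mm) and the sliding jaw (face at +33 mm when closed), tops 46 and 47 mm above the bench. Beside the housing along y it is free above the ways.
- vise_jaw (a joint): Slide of the vise's moving jaw, m: 0 closed (as found), 0.045 fully open. It drags with 5 N of friction and stays where it is left. A hold-down lip on it reaches 5 mm into the housing's groove, so the housing comes out only when the jaw has been opened well clear (20 mm or more).
- vise_handle (a point): Point on the axis of the vise's upright black handle, at the outer end of the jaw's spindle, 72 mm above the bench, where to pinch it. The handle is 20 mm thick, its top 95 mm above the bench; it moves with the jaw along the vise's +x. The vise's end bracket (50 mm high) is 28 mm from this axis, on the housing's side, when the jaw is closed.
- clamp: Trigger clamp on a plywood board (300 x 130 mm, 18 mm thick) fixed to the bench. Origin: on the bench under the clamp's head; x is the way the jaw closes. Along x: head with trigger and black rear grip at the origin (tops 157 and 175 mm high), jaw with pad, then the bed (board top, 18 mm above the bench), then the stop. All centred on y = 0. The bar's tail reaches to x = -154 mm.
- clamp_bed (a point): Point on the board's top (18 mm above the bench) on the clamp's centre line, 50 mm short of the stop's face. The housing's centre lies 18 mm beyond this point along the clamp's x when it touches the stop.
- stop: Dark steel stop at the far end of the clamp's board; its frame is the clamp's. Its face is at x = 170 mm, 80 mm wide, its top 62 mm above the bench.
- pad: Sprung pressure pad on the clamp's jaw, rubber faced, 40 mm wide, from 26 to 56 mm above the bench. It gives 1 mm per 4 N, up to 8 mm, as it presses; then it is solid. Origin: 9 mm behind its face.
- pad_face (a point): Centre of the pad's rubber face, 41 mm above the bench. It is 98 mm short of the stop's face when bar is 0.
- bar (a joint): Travel of the toothed bar with jaw and pad towards the stop, m, 0 to 0.075; starts at 0.002 to 0.018. It drags with 4 N of friction and stays when left. Ratchet with 5 mm teeth: one full pull of the trigger carries it 8 to 14 mm on, two or three teeth; it stays there when the trigger returns, but a pad that presses springs it back until less than 4 N is left.
- trigger (a joint): Trigger lever, hinged 92 mm above the bench, rad: 0 released (a spring returns it), 0.33 fully pulled against its stop. Its spring takes 2 to 5 N at the finger pad. Once the pad is on the housing, the force on it is 1 to 5 N less than the finger's pull: 20 to 25 N on the trigger is right, 45 N too much. If it reaches its stop before the grip is firm, release it fully and pull again.
- trigger_pad (a point): Front of the trigger's rounded dark steel finger pad, where a finger pulls it towards the rear grip (the clamp's -x), 17 mm in all; 28 mm wide, 142 mm above the bench. The fixed rear grip, 28 mm wide, has its back at the clamp's x = -28 mm: 56 mm from this point when released, 40 mm when fully pulled.
- squeeze_point (a point): Fixed point of the clamp at its x = -8 mm, 144 mm above the bench: midway between the rear grip's back and the trigger's front when nearly fully pulled. Fingers closing along the clamp's x about this point, from an opening of 80 mm, pull the trigger fully while the arm stays still. Only the trigger moves; the rear grip is rigid.
- flat_file: Flat file with a wooden handle, 140 mm long, lying behind the vise; leave it. Origin: its middle.
- paint_brush: Paint brush, 192 mm long, lying behind the clamp; leave it. Origin: its middle.
- jar: Glass jar with a dark green lid, 69 mm across, 84 mm high, standing behind the work; leave it.
- tape_measure: Yellow tape measure, 61 mm high, standing behind the vise; leave it.

How it is judged:
On the way, in this order (a step that is already met when the one before it is completed fails the run):
1. the vise jaw is slid open (value of joint vise_jaw above 0.012 m), for 0.2 s.
2. the housing is lifted clear of the vise (height (world z) of housing above 0.06 m and contact force between housing and vise below 0.2 N), for 0.1 s.
3. the housing stands on the clamp's board between pad and stop, let go (y of housing in the frame of clamp between -0.015 and 0.015 m and z of housing in the frame of clamp between 0.013 and 0.024 m and angle between the x axis of housing and the x axis of clamp, either way round below 0.12 rad and angle between housing's own z axis and vertical below 0.08 rad and x of housing in the frame of clamp between 0.09 and 0.142 m and contact force between the fingers and housing below 0.3 N and linear speed of housing below 0.02 m/s), for 0.2 s.
4. the trigger carries the jaw forward, not yet pressing (value of joint bar above 0.021 m and contact force between pad and housing below 5 N), for 0.03 s.
5. the pad presses on the housing (contact force between pad and housing above 5 N), for 0.1 s.
At the end, for the whole second after the job is handed in: Still holding the trigger pulled (3 N or more of finger on it), pad pressing the housing with 8 to 40 N and the housing the stop with over 5 N; housing flat on the board, within 15 mm of the centre line, 0.12 rad of square, ends to pad and stop, at rest, untouched by the robot (y of housing in the frame of clamp between -0.015 and 0.015 m and z of housing in the frame of clamp between 0.013 and 0.024 m and angle between the x axis of housing and the x axis of clamp, either way round below 0.12 rad and angle between housing's own z axis and vertical below 0.08 rad and x of housing in the frame of clamp between 0.13 and 0.142 m and contact force between pad and housing between 8 and 40 N and contact force between stop and housing above 5 N and contact force between the fingers and trigger above 3 N and value of joint trigger above 0.02 rad and contact force between each of the arm, the fingers and housing below 0.5 N and linear speed of housing below 0.01 m/s); the arm keeps its last pose, push and grip.
It fails at once if the housing is crushed: more than 45 N from the pad (contact force between pad and housing above 45 N).
It fails at once if the bar, jaw or pad is pushed by hand instead of by the trigger (contact force between any of the fingers, the arm and bar above 4 N).
It fails at once if a bystander is disturbed (moved more than 25 mm) (distance of any of flat_file, paint_brush, jar, tape_measure from where it was at the start of the episode above 0.025 m).
It also fails if it takes over 61 s, if anything falls off the work surface, if the arm or the gripper's body presses on something with over 40 N, if the wrist force passes 120 N, or if a joint passes its speed limit or range.

## Working session

There is one attempt and no reset: what is moved stays moved. The work goes in short steps, Python scripts to look and compute and a tool call to move; the robot and the scene stay as the last step left them, time stands still between calls to the robot, and variables do not carry over. Pictures are saved under pics/ and viewed, at most 10 in all, crops included, and the job is handed in when it is done.

Besides the shell and the picture viewer there is one more tool, called by a JSON object that holds its "api" and its "payload". servo_tool: Moves the arm, as the interface text tells. Shifts and turns lie within -1 to 1; 1 stands for 0.15 m of shift or 180 degrees of turn. Its arguments: {"type":"object","properties":{"series":{"type":"array","items":{"type":"array","items":{"type":"number"}}},"newtons":{"type":"number"}},"required":["series"]}

```bash
mkdir -p pics
cat > h.py <<'E'
import numpy as np, cv2
from workcell import bot
from scipy.optimize import least_squares
def cam(n):
    i=bot.camera_info(n); f=240/np.tan(np.radians(i["vertical_fov"])/2)
    K=np.array([[f,0,i["cx"]],[0,f,i["cy"]],[0,0,1]]); return K,np.array(i["dist"],float),np.array(i["R"]),np.array(i["t"])
def ray(n,uv):
    K,d,R,t=cam(n); p=cv2.undistortPoints(np.array([[uv]],float),K,d)[0,0]
    return -R.T@t, R.T@np.array([p[0],p[1],1])
def at_z(n,uv,z):
    o,v=ray(n,uv); return o+v*(z-o[2])/v[2]
def tri(a,b):
    A=0;B=0;
    rs=[ray("top",a),ray("side",b)]
    for o,v in rs:
        v=v/np.linalg.norm(v); P=np.eye(3)-np.outer(v,v); A=A+P; B=B+P@o
    X=np.linalg.solve(A,B); return X,[np.linalg.norm(np.cross(X-o,v/np.linalg.norm(v))) for o,v in rs]
def proj(n,X):
    K,d,R,t=cam(n); return cv2.projectPoints(np.array([X],float),cv2.Rodrigues(R)[0],t,K,d)[0][0,0]
E
python3 - <<'E'
from h import *
np.set_printoptions(precision=4,suppress=True)
for n in("top","side"):
    im=bot.read_camera(n); cv2.imwrite(f"pics/{n}0.png",im[:,:,::-1])
    print(n,-cam(n)[2].T@cam(n)[3])
for t in ["vise","housing","vise_handle","clamp","clamp_bed","pad_face","trigger_pad","squeeze_point"]:
    uv={}
    for n in("top","side"):
        r=bot.mark_of(t,n)
        if r: uv[n]=np.array(r[0]["at"])[::-1]*[640,480]; print(t,n,uv[n].round(1),round(r[0]["score"],2),len(r))
    if len(uv)==2: X,e=tri(uv["top"],uv["side"]); print("  ",X,np.array(e))
s=bot.read_state(); print(s)
E
```

```text
top [0.3078 0.0069 1.2705]
side [ 0.1783 -1.2345  0.8564]
vise top [270.7 278.1] 0.6 1
vise side [295.4 273.2] 0.72 1
   [ 0.5316  0.0889 -0.0035] [0.0001 0.0001]
housing top [270.6 274.9] 0.63 1
housing side [296.5 264.9] 0.91 1
   [0.5342 0.0868 0.0229] [0.0002 0.0002]
vise_handle top [186.5 284.5] 0.56 1
vise_handle side [267.7 223.8] 0.83 1
   [0.513  0.2654 0.0607] [0.0127 0.0127]
clamp top [455.7 284. ] 0.94 1
clamp side [322.1 375.1] 0.95 1
   [ 0.4741 -0.319   0.0029] [0.0026 0.0026]
clamp_bed top [404.2 286.6] 0.78 2
clamp_bed side [306.  334.1] 0.6 1
   [ 0.4764 -0.2003  0.022 ] [0.0002 0.0002]
pad_face top [423.1 281.5] 0.58 1
pad_face side [310.9 336.6] 0.42 1
   [ 0.4781 -0.2385  0.0436] [0.0015 0.0015]
trigger_pad top [458.9 275.2] 0.6 2
trigger_pad side [315.6 313.5] 0.69 1
   [ 0.4702 -0.2919  0.1427] [0. 0.]
squeeze_point top [474.5 268.6] 0.6 1
squeeze_point side [320.8 322. ] 0.84 2
   [ 0.4752 -0.3238  0.1448] [0.0043 0.0043]
{'time': 0.9, 'q': array([ 1.1431,  0.2639,  1.604 , -0.    ,  1.2737, -0.0369]), 'joint_vel': array([ 0.0016,  0.0007, -0.001 ,  0.0016,  0.0008, -0.0008]), 'joint_torque': array([  0.0008, -51.5036, -36.7736,  -0.0002,   0.0005,  -0.    ]), 'tool_pos': array([0.2571, 0.6241, 0.2313]), 'tcp_rot': array([0.6099, 3.0818, 0.    ]), 'wrist_force': array([-0.704 ,  0.3271,  0.6857]), 'torque': array([-0.0136, -0.0183, -0.0289]), 'grip_force': 0.0, 'width': 0.9946437093467108}
```

View pics/top0.png

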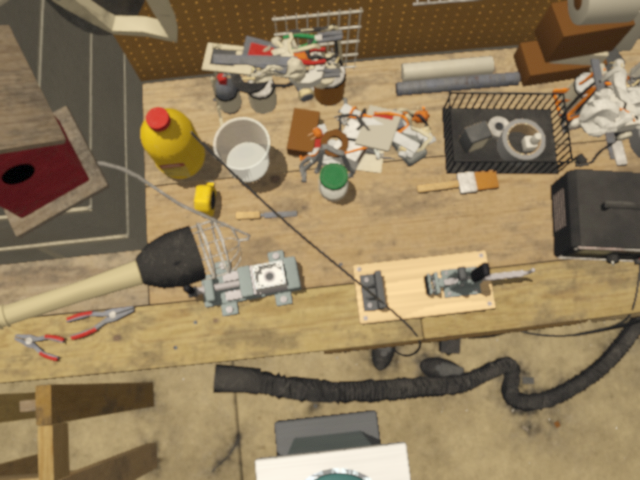

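View pics/side0.png

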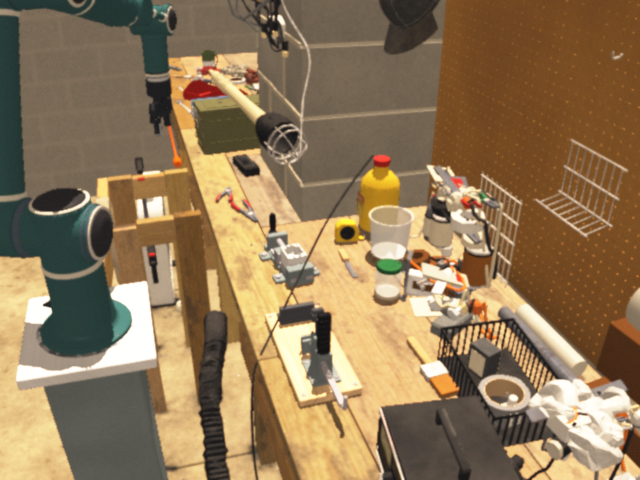

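Top view: vise at (255,282) with its handle near (188,290), clamp with stop at (373,292) and bar tail at (530,272). A lamp head hangs near (175,258). In the side view the vise handle is at (270,222), the clamp at (320,350) and the lamp at (280,135). Next I crop in for the axes and heights.

Run:
```python
from h import *
t=cv2.imread("pics/top0.png"); s=cv2.imread("pics/side0.png")
def c(im,x,y,w,h): return cv2.resize(im[y:y+h,x:x+w],(400,300),interpolation=cv2.INTER_CUBIC)
m=np.vstack([np.hstack([c(t,180,230,133,100),c(s,230,195,107,80)]),np.hstack([c(t,347,218,200,150),c(s,255,295,147,110)])])
cv2.imwrite("pics/m.png",m)
X,e=tri((222,245),(292,150)); print("lamp cage",X,e)
X,e=tri((172,258),(277,130)); print("lamp head",X,e)
```

```text
lamp cage [0.54101921 0.14513932 0.31851746] [np.float64(0.0006443535057573123), np.float64(0.000644353505757083)]
lamp head [0.52232699 0.22473222 0.34567218] [np.float64(0.0014113517147883066), np.float64(0.0014113517147882994)]
```

View pics/m.png

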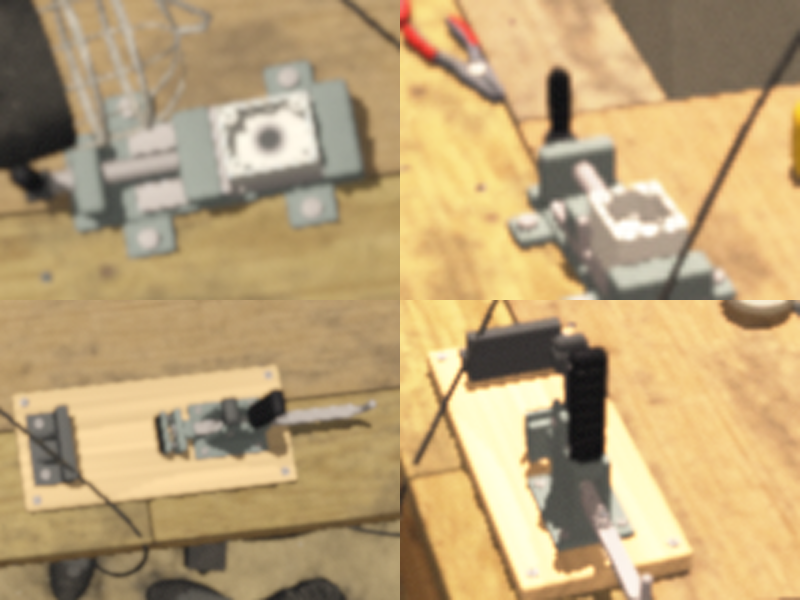

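Run:
```python
from h import *
np.set_printoptions(precision=3,suppress=True)
def line(name,tp,sd,n=5):
    # top line points -> intersect with plane of the side line
    o,v1=ray("side",sd[0]);_,v2=ray("side",sd[1]);N=np.cross(v1,v2)
    print(name)
    for k in np.linspace(0,1,n):
        p=(1-k)*np.array(tp[0])+k*np.array(tp[1]); O,V=ray("top",p); X=O+V*(N@(o-O))/(N@V); print("  ",p.round(),X,proj("side",X))
line("wire",[(215,150),(412,330)],[(370,158),(258,360)])
line("stem",[(140,274),(0,318)],[(262,118),(212,72)])
line("stem upper/lower edge",[(140,290),(0,328)],[(255,122),(210,82)])
# top-view lamp silhouette points with side tops
S=lambda x,y,u=(230,195),k=107/400:(u[0]+(x-400)*k,u[1]+y*k)
T=lambda x,y:(180+x/3,230+y/3)
print("handle top tri", tri(T(20,175),S(558,75)))
for n,p,z in [("top",T(20,175),.095),("side",S(558,72),.095)]: print("handle top",n,at_z(n,p,z))
for nm,p,z in [("hous corners",q,.066) for q in [T(225,118),T(305,90),T(320,170),T(232,190)]]: print(nm,at_z("top",p,z))
S2=lambda x,y:(230+(x-400)*107/400,195+y*.267)
for q in [(590,205),(655,180),(690,215),(625,240)]: print("hous side",at_z("side",S2(*q),.066))
U=lambda x,y:(347+x/2,218+(y-300)/2)
for q in [(14,397),(272,366),(296,480),(28,510)]: print("board",at_z("top",U(*q),.018))
V=lambda x,y:(255+(x-400)*147/400,295+(y-300)*.3667)
for q in [(430,350),(690,550),(520,595)]: print("board side",at_z("side",V(*q),.018))
for q in [(64,405),(76,480)]: print("stop face top",at_z("top",U(*q),.062))
for q in [(468,332),(558,320)]: print("stop near top edge side",at_z("side",V(*q),.062))
print("grip top", tri(U(265,408),V(588,350)), "trig", tri(U(232,408),V(570,340)), "tail", tri(U(372,405),V(648,590)))
```

```text
wire
   [215. 150.] [0.743 0.156 0.25 ] [365.585 165.95 ]
   [264. 195.] [0.661 0.074 0.195] [345.96  201.304]
   [314. 240.] [ 0.575 -0.013  0.138] [323.229 242.277]
   [363. 285.] [ 0.482 -0.106  0.076] [296.554 290.393]
   [412. 330.] [ 0.382 -0.206  0.01 ] [264.839 347.646]
stem
   [140. 274.] [0.496 0.273 0.366] [261.897 117.905]
   [105. 285.] [0.482 0.327 0.374] [252.377 109.124]
   [ 70. 296.] [0.469 0.381 0.383] [243.464 100.912]
   [ 35. 307.] [0.456 0.433 0.392] [235.085  93.201]
   [  0. 318.] [0.443 0.485 0.4  ] [227.174  85.929]
stem upper/lower edge
   [140. 290.] [0.47  0.275 0.363] [252.167 119.476]
   [105. 300.] [0.46  0.331 0.366] [244.182 112.366]
   [ 70. 309.] [0.451 0.387 0.37 ] [236.64  105.655]
   [ 35. 318.] [0.441 0.442 0.373] [229.487  99.296]
   [  0. 328.] [0.431 0.498 0.377] [222.676  93.247]
handle top tri (array([0.513, 0.258, 0.089]), [np.float64(0.00014931187555894808), np.float64(0.00014931187555908658)])
handle top top [0.512 0.257 0.095]
handle top side [0.511 0.251 0.095]
hous corners [0.542 0.116 0.066]
hous corners [0.556 0.058 0.066]
hous co
[... 202 characters left out ...]
.018]
board [ 0.536 -0.388  0.018]
board [ 0.407 -0.392  0.018]
board [ 0.409 -0.097  0.018]
board side [ 0.411 -0.094  0.018]
board side [ 0.536 -0.391  0.018]
board side [ 0.405 -0.399  0.018]
stop face top [ 0.511 -0.145  0.062]
stop face top [ 0.431 -0.147  0.062]
stop near top edge side [ 0.434 -0.138  0.062]
stop near top edge side [ 0.51  -0.143  0.062]
grip top (array([ 0.472, -0.328,  0.167]), [np.float64(0.0037896976736262714), np.float64(0.003789697673626282)]) trig (array([ 0.473, -0.298,  0.155]), [np.float64(0.0007403075258623416), np.float64(0.0007403075258623229)]) tail (array([ 0.473, -0.472,  0.07 ]), [np.float64(0.00045257660170008055), np.float64(0.00045257660170007366)])
```

Lamp, stem and a cable really hang over the vise (z≈0.3 to 0.37), so I approach the handle with a tilted tool from the robot's side. First I retract and swing.

{"api": "servo_tool", "payload": {"series": [[-0.31,-0.96,0,0,0,0,0],[-0.31,-0.96,0,0,0,0,0],[-0.31,-0.96,0,0,0,0.08,0],[-0.31,-0.96,0,0,0,0.163,0],[-0.31,-0.96,0,0,0,0.163,0],[-0.31,-0.96,0,0,0,0.163,0]]}}

```text
time: 1.5
tool_pos: [0.2104, 0.4795, 0.2316]
tcp_rot: [-0.197, 3.135, 0.001]
wrist_force: [-0.1, 0.3, 0.3]
width: 1.002
grip_force: 0.0
```

{"api": "servo_tool", "payload": {"series": [[0.3,-0.3,0,0,0,0,0],[0.6,-0.6,0,0,0,0,0],[0.9,-0.9,0,0,0,0,0],[0.9,-0.9,0,0,0,0,0],[0.9,-0.9,0,0,0,0,0]]}}

```text
time: 2.0
tool_pos: [0.3486, 0.342, 0.2316]
tcp_rot: [-0.182, 3.135, -0.002]
wrist_force: [-0.1, 0.1, 0.0]
width: 0.998
grip_force: 0.0
```

{"api": "servo_tool", "payload": {"series": [[0.1,-0.15,-0.1,0.005,-0.04,0,0],[0.25,-0.3,-0.2,0.01,-0.08,0,0],[0.45,-0.45,-0.35,0.015,-0.12,0,0],[0.6,-0.6,-0.5,0.02,-0.16,0,0],[0.8,-0.64,-0.57,0.0237,-0.193,0,0],[0.8,-0.64,-0.57,0.0237,-0.193,0,0],[0.8,-0.64,-0.57,0.0237,-0.193,0,0]]}}

```text
time: 2.7
tool_pos: [0.4649, 0.2494, 0.1456]
tcp_rot: [-0.153, 2.529, 0.049]
wrist_force: [1.3, -0.1, 0.8]
width: 1.006
grip_force: 0.0
```

Run:
```python
from h import *
from scipy.spatial.transform import Rotation as Ro
s=bot.read_state(); print(s["tool_pos"],s["q"],s["wrist_force"]); print(Ro.from_rotvec(s["tcp_rot"]).as_matrix().round(3))
im=bot.read_camera("top"); im2=bot.read_camera("side")
c=lambda im,x,y,w,h: cv2.resize(im[y:y+h,x:x+w],(400,400),interpolation=cv2.INTER_CUBIC)
cv2.imwrite("pics/a.png",np.hstack([c(im,130,200,180,180),c(im2,180,100,180,180)])[:,:,::-1])
for n in("top","side"):
    r=bot.mark_of("vise_handle",n)
    if r: u=np.array(r[0]["at"])[::-1]*[640,480]; print(n,u,r[0]["score"],at_z(n,u,.072))
```

```text
[0.46492056 0.24942507 0.14559269] [ 0.62818349 -0.23453397  2.40117238 -0.60753114  0.50665159 -0.59662518] [ 1.33555427 -0.1261922   0.8247087 ]
[[-0.815 -0.121  0.567]
 [-0.099  0.993  0.07 ]
 [-0.572  0.001 -0.82 ]]
top [187.328 288.   ] 0.83 [0.51620339 0.2603866  0.072     ]
side [271.68 220.08] 0.82 [0.51090546 0.26090984 0.072     ]
```

View pics/a.png

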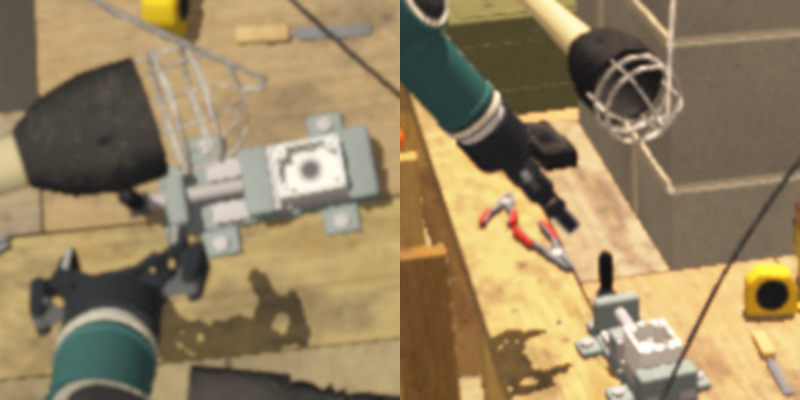

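Gripper clear of the lamp (crop: fingers at (190,265) and (50,290), handle at (130,200)). Advancing to the handle.

{"api": "servo_tool", "payload": {"series": [[0.1,0.03,-0.13,0,0,0,0],[0.2,0.065,-0.27,0,0,0,0],[0.3,0.065,-0.4,0,0,0,0],[0.4,0.065,-0.53,0,0,0,0],[0.4,0.065,-0.53,0,0,0,0],[0.4,0.065,-0.53,0,0,0,1],[0.4,0.065,-0.53,0,0,0,1],[0.4,0.065,-0.53,0,0,0,1],[0.4,0.065,-0.53,0,0,0,1],[0.4,0.065,-0.53,0,0,0,1],[0.4,0.065,-0.53,0,0,0,1],[0.4,0.065,-0.53,0,0,0,1]], "newtons": 40}}

```text
time: 4.1
tool_pos: [0.5256, 0.2612, 0.0677]
tcp_rot: [-0.156, 2.524, 0.055]
wrist_force: [-7.4, 5.0, 5.2]
width: 0.208
grip_force: 38.7
```

{"api": "servo_tool", "payload": {"series": [[-0.006,0.05,0,0,0,0,1],[-0.012,0.1,0,0,0,0,1],[-0.018,0.15,0,0,0,0,1],[-0.024,0.2,0,0,0,0,1],[-0.03,0.24,0,0,0,0,1],[-0.034,0.28,0,0,0,0,1],[-0.034,0.28,0,0,0,0,1],[-0.034,0.28,0,0,0,0,1],[-0.034,0.28,0,0,0,0,0.3],[-0.034,0.28,0,0,0,0,0.1],[-0.034,0.28,0,0,0,0,0],[-0.034,0.28,0,0,0,0,0],[-0.034,0.28,0,0,0,0,0]]}}

```text
time: 5.4
tool_pos: [0.5203, 0.3009, 0.0662]
tcp_rot: [-0.154, 2.527, 0.049]
wrist_force: [-0.4, 0.1, -0.2]
width: 0.999
grip_force: 0.0
```

{"api": "servo_tool", "payload": {"series": [[-0.1,-0.012,0.14,0,0,0,0],[-0.2,-0.025,0.28,0,0,0,0],[-0.3,-0.038,0.42,0,0,0,0],[-0.41,-0.05,0.58,0,0,0,0],[-0.45,-0.35,0.6,0,0,0,0],[-0.5,-0.65,0.65,0,0,0,0],[-0.55,-0.95,0.7,0,0,0,0],[-0.55,-0.98,0.75,0,0,0,0],[-0.55,-0.98,0.75,0,0,0,0]]}}

```text
time: 6.3
tool_pos: [0.4386, 0.1525, 0.1803]
tcp_rot: [-0.148, 2.524, 0.049]
wrist_force: [0.9, -0.0, 1.0]
width: 0.997
grip_force: 0.0
```

```bash
cat >> h.py <<'E'
from scipy.spatial.transform import Rotation as Ro
def delta(yaw,tilt):
    """turn (units of pi) from the measured pose to: closing line at yaw deg, tool leaning by tilt deg about it"""
    y=np.array([np.cos(np.radians(yaw)),np.sin(np.radians(yaw)),0]); z=Ro.from_rotvec(y*np.radians(tilt)).apply([0,0,-1])
    R=Ro.from_matrix(np.c_[np.cross(y,z),y,z]); C=Ro.from_rotvec(bot.read_state()["tcp_rot"])
    return (R*C.inv()).as_rotvec()/np.pi
E
python3 - <<'E'
from h import *
np.set_printoptions(precision=4,suppress=True)
s=bot.read_state(); print(s["tool_pos"],s["q"]); print("turn",delta(7,15))
cs=[]
for n in("top","side"):
    im=bot.read_camera(n); cs.append(im)
U={}
for t in ["housing","vise","vise_handle"]:
  for n in("top","side"):
    r=bot.mark_of(t,n)
    if r: u=np.array(r[0]["at"])[::-1]*[640,480]; U[t,n]=u; print(t,n,u,r[0]["score"],at_z(n,u,dict(housing=.022,vise=0,vise_handle=.072)[t]))
c=lambda im,x,y,w,h: cv2.resize(im[y:y+h,x:x+w],(400,400),interpolation=cv2.INTER_CUBIC)
cv2.imwrite("pics/b.png",np.hstack([c(cs[0],170,220,140,140),c(cs[1],230,190,120,120)])[:,:,::-1])
E
```

```text
[0.4386 0.1525 0.1803] [ 0.4002 -0.4947  2.4968 -0.302   0.5645 -1.0799]
turn [ 0.1895  0.2425 -0.4634]
housing top [269.504 276.48 ] 0.7 [0.5309 0.0896 0.022 ]
housing side [295.424 265.92 ] 0.95 [0.5308 0.0842 0.022 ]
vise top [268.096 278.784] 0.68 [0.53   0.0947 0.    ]
vise side [292.672 274.992] 0.89 [0.5211 0.0772 0.    ]
vise_handle top [168.128 288.624] 0.86 [0.5192 0.301  0.072 ]
vise_handle side [266.624 215.808] 0.65 [0.5033 0.2908 0.072 ]
```

View pics/b.png

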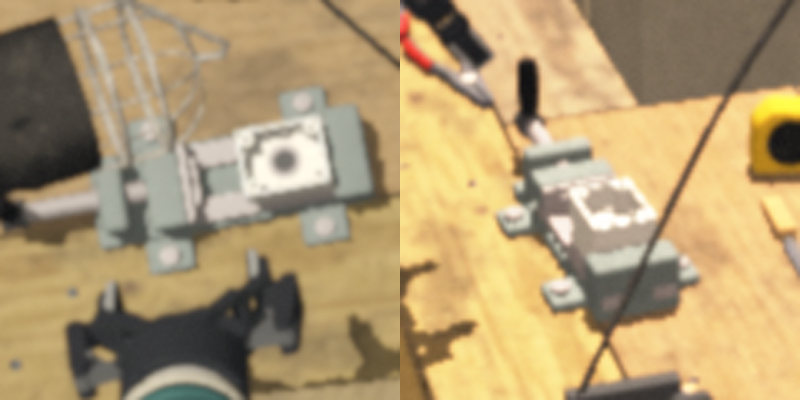

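{"api": "servo_tool", "payload": {"series": [[-0.05,-0.3,0.1,0.19,0.2425,-0.463,0],[-0.05,-0.55,0.13,0.19,0.2425,-0.463,0],[-0.05,-0.55,0.13,0.19,0.2425,-0.463,0],[-0.05,-0.55,0.13,0.19,0.2425,-0.463,0],[-0.05,-0.55,0.13,0.19,0.2425,-0.463,0],[-0.05,-0.55,0.13,0.19,0.2425,-0.463,0],[-0.05,-0.55,0.13,0.19,0.2425,-0.463,0],[-0.05,-0.55,0.13,0.19,0.2425,-0.463,0],[-0.05,-0.55,0.13,0.19,0.2425,-0.463,0],[-0.05,-0.55,0.13,0.19,0.2425,-0.463,0],[-0.05,-0.55,0.13,0.19,0.2425,-0.463,0],[-0.05,-0.55,0.13,0.19,0.2425,-0.463,0],[-0.05,-0.55,0.13,0.19,0.2425,-0.463,0],[-0.05,-0.55,0.13,0.19,0.2425,-0.463,0]]}}

```text
time: 8.1
tool_pos: [0.4305, 0.0713, 0.1977]
tcp_rot: [-1.937, -2.202, -0.262]
wrist_force: [-0.1, -0.2, 0.6]
width: 0.995
grip_force: 0.0
```

Run:
```python
from h import *
s=bot.read_state(); print(s["tool_pos"],s["q"],s["wrist_force"],delta(7,15)); print(Ro.from_rotvec(s["tcp_rot"]).as_matrix().round(3))
```

```text
[0.43054705 0.07134652 0.19768721] [-0.10010607 -0.15451479  2.13055584  0.27478796  1.23632867 -0.32806094] [-0.12897627 -0.24372648  0.60666958] [-0.00131086  0.00069727 -0.00174694]
[[-0.124  0.992 -0.031]
 [ 0.957  0.127  0.261]
 [ 0.262  0.003 -0.965]]
```

{"api": "servo_tool", "payload": {"series": [[0.25,-0.055,-0.05,0,0,0,0],[0.5,-0.055,-0.15,0,0,0,0],[0.69,-0.055,-0.3,0,0,0,0],[0.69,-0.055,-0.45,0,0,0,0],[0.69,-0.055,-0.45,0,0,0,0],[0.69,-0.055,-0.45,0,0,0,0]]}}

```text
time: 8.7
tool_pos: [0.533, 0.0638, 0.1305]
tcp_rot: [-1.936, -2.201, -0.261]
wrist_force: [-0.1, -0.6, -0.1]
width: 0.999
grip_force: 0.0
```

Run:
```python
from h import *
s=bot.read_state(); print(s["tool_pos"],s["wrist_force"])
cs=[bot.read_camera(n) for n in("top","side")]
c=lambda im,x,y,w,h: cv2.resize(im[y:y+h,x:x+w],(400,400),interpolation=cv2.INTER_CUBIC)
cv2.imwrite("pics/c.png",np.hstack([c(cs[0],190,200,160,160),c(cs[1],210,120,180,180)])[:,:,::-1])
```

```text
[0.53304473 0.06379528 0.13051678] [-0.13075066 -0.58641719 -0.10961056]
```

View pics/c.png

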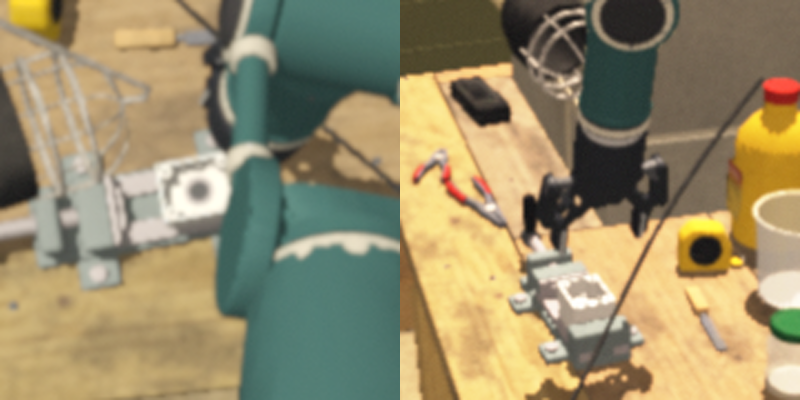

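The gripper straddles the housing from above, lamp cage clear behind and cable to the right. Descending.

{"api": "servo_tool", "payload": {"series": [[0,0.04,-0.15,0,0,0,0],[0,0.09,-0.3,0,0,0,0],[-0.01,0.13,-0.43,0,0,0,0],[-0.01,0.16,-0.54,0,0,0,0],[-0.01,0.18,-0.62,0,0,0,0],[-0.01,0.195,-0.665,0,0,0,0],[-0.01,0.195,-0.665,0,0,0,0]]}}

```text
time: 9.5
tool_pos: [0.5323, 0.0925, 0.031]
tcp_rot: [-1.938, -2.2, -0.263]
wrist_force: [-0.7, 0.1, -0.2]
width: 1.003
grip_force: 0.0
```

{"api": "servo_tool", "payload": {"series": [[0,0,0,0,0,0,0.3],[0,0,0,0,0,0,0.6],[0,0,0,0,0,0,1],[0,0,0,0,0,0,1],[0,0,0,0,0,0,1],[0,0,0,0,0,0,1],[0,0,0,0,0,0,1]], "newtons": 40}}

```text
time: 10.2
tool_pos: [0.533, 0.0921, 0.032]
tcp_rot: [-1.939, -2.201, -0.264]
wrist_force: [-2.2, -2.0, 5.7]
width: 0.578
grip_force: 42.8
```

{"api": "servo_tool", "payload": {"series": [[0,0,0.05,0,0,0,1],[0,-0.01,0.1,0,0,0,1],[0,-0.03,0.2,0,0,0,1],[0,-0.07,0.32,0,0,0,1],[0,-0.13,0.5,0,0,0,1],[0,-0.18,0.66,0,0,0,1],[0,-0.35,0.85,0,0,0,1],[0,-0.55,1,0,0,0,1],[0,-0.75,1,0,0,0,1],[0,-0.95,1,0,0,0,1],[0,-0.95,1,0,0,0,1]]}}

```text
time: 11.3
tool_pos: [0.5331, -0.0538, 0.1822]
tcp_rot: [-1.944, -2.2, -0.263]
wrist_force: [0.2, 0.6, -1.3]
width: 0.58
grip_force: 44.0
```

Run:
```python
from h import *
s=bot.read_state(); print(s["tool_pos"],s["wrist_force"],s["width"],s["grip_force"],"turn",delta(0,0)); 
cs=[bot.read_camera(n) for n in("top","side")]
for t in ["clamp_bed","clamp","pad_face","trigger_pad","squeeze_point","stop"]:
  for n in("top","side"):
    r=bot.mark_of(t,n)
    if r: u=np.array(r[0]["at"])[::-1]*[640,480]; print(t,n,u.round(),round(r[0]["score"],2),at_z(n,u,dict(clamp_bed=.018,clamp=0,pad_face=.041,trigger_pad=.142,squeeze_point=.144,stop=0)[t]).round(4))
```

```text
[ 0.53313486 -0.05375347  0.18217717] [ 0.19932574  0.64565881 -1.33659746] 0.5796233863163458 43.97379683330655 turn [-0.0837982  -0.00359394 -0.03897591]
clamp_bed side [302. 334.] 0.83 [ 0.4693 -0.1924  0.018 ]
clamp top [475. 267.] 0.74 [ 0.5041 -0.369   0.    ]
clamp side [320. 376.] 0.84 [ 0.4721 -0.3166  0.    ]
pad_face side [311. 341.] 0.56 [ 0.474  -0.2514  0.041 ]
trigger_pad top [474. 269.] 0.48 [ 0.4803 -0.324   0.142 ]
trigger_pad side [317. 314.] 0.7 [ 0.4715 -0.2948  0.142 ]
squeeze_point top [474. 270.] 0.93 [ 0.4775 -0.3238  0.144 ]
squeeze_point side [320. 324.] 0.81 [ 0.4688 -0.328   0.144 ]
stop top [170. 288.] 0.55 [0.5318 0.315  0.    ]
```

Run:
```python
from h import *
V=lambda x,y:(255+(x-400)*147/400,295+(y-300)*.3667)
for q in [(527,415),(545,407),(565,402),(530,470)]:
  for yy in (-.24,-.25,-.26,-.27):
    o,v=ray("side",V(*q)); print(q,yy,(o+v*(yy-o[1])/v[1]).round(3))
s=cv2.imread("pics/side0.png"); t=cv2.imread("pics/top0.png")
c=lambda im,x,y,w,h: cv2.resize(im[y:y+h,x:x+w],(400,400),interpolation=cv2.INTER_CUBIC)
cv2.imwrite("pics/d.png",np.hstack([c(t,415,250,80,60),c(s,285,300,75,90)]))
```

```text
(527, 415) -0.24 [ 0.456 -0.24   0.048]
(527, 415) -0.25 [ 0.453 -0.25   0.056]
(527, 415) -0.26 [ 0.45  -0.26   0.064]
(527, 415) -0.27 [ 0.447 -0.27   0.072]
(545, 407) -0.24 [ 0.47  -0.24   0.052]
(545, 407) -0.25 [ 0.467 -0.25   0.061]
(545, 407) -0.26 [ 0.464 -0.26   0.069]
(545, 407) -0.27 [ 0.461 -0.27   0.077]
(565, 402) -0.24 [ 0.487 -0.24   0.054]
(565, 402) -0.25 [ 0.484 -0.25   0.062]
(565, 402) -0.26 [ 0.48 -0.26  0.07]
(565, 402) -0.27 [ 0.477 -0.27   0.078]
(530, 470) -0.24 [ 0.458 -0.24  -0.008]
(530, 470) -0.25 [ 0.455 -0.25   0.001]
(530, 470) -0.26 [ 0.452 -0.26   0.009]
(530, 470) -0.27 [ 0.449 -0.27   0.018]
```

View pics/d.png

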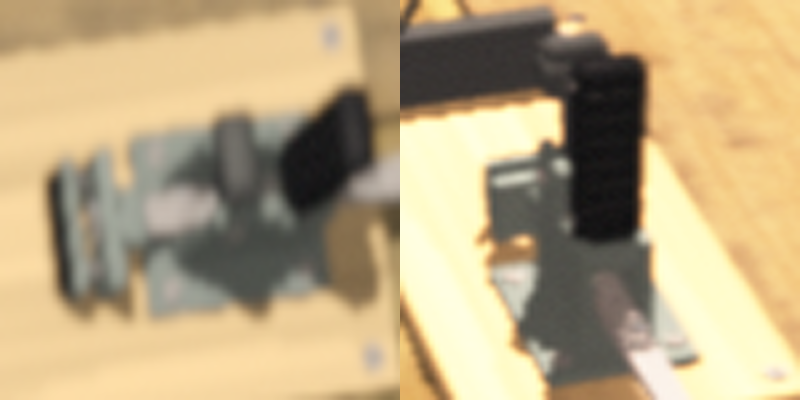

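{"api": "servo_tool", "payload": {"series": [[-0.06,-0.17,0,0,0,-0.01,1],[-0.13,-0.34,0,0,0,-0.02,1],[-0.22,-0.5,0,0,0,-0.03,1],[-0.31,-0.7,0,0,0,-0.039,1],[-0.4,-0.867,0,0,0,-0.039,1],[-0.4,-0.867,-0.15,0,0,-0.039,1],[-0.4,-0.867,-0.35,0,0,-0.039,1],[-0.4,-0.867,-0.55,0,0,-0.039,1],[-0.4,-0.867,-0.7,0,0,-0.039,1],[-0.4,-0.867,-0.7,0,0,-0.039,1],[-0.4,-0.867,-0.7,0,0,-0.039,1]]}}

```text
time: 13.1
tool_pos: [0.4725, -0.18, 0.0763]
tcp_rot: [-2.076, -2.083, -0.282]
wrist_force: [0.3, -0.5, -2.3]
width: 0.584
grip_force: 43.9
```

Run:
```python
from h import *
s=bot.read_state(); print(s["tool_pos"],s["wrist_force"],delta(0,15))
for n in ("top","side"):
  bot.read_camera(n)
  for t in ["housing","clamp_bed","pad_face"]:
    r=bot.mark_of(t,n)
    if r: u=np.array(r[0]["at"])[::-1]*[640,480]; print(t,n,round(r[0]["score"],2),at_z(n,u,dict(clamp_bed=.018,pad_face=.041,housing=s["tool_pos"][2]-.01)[t]).round(4))
im=bot.read_camera("side"); cv2.imwrite("pics/e.png",cv2.resize(im[200:400,200:440],(720,600),interpolation=cv2.INTER_CUBIC)[:,:,::-1])
```

```text
[ 0.47246797 -0.17999843  0.07625733] [ 0.28927008 -0.54542641 -2.33481511] [-0.00175983  0.00075101 -0.000981  ]
housing top 0.59 [ 0.4771 -0.1834  0.0663]
clamp_bed top 0.92 [ 0.4793 -0.1986  0.018 ]
housing side 0.85 [ 0.4781 -0.1777  0.0663]
clamp_bed side 0.95 [ 0.4719 -0.2     0.018 ]
pad_face side 0.55 [0.5194 0.3686 0.041 ]
```

View pics/e.png

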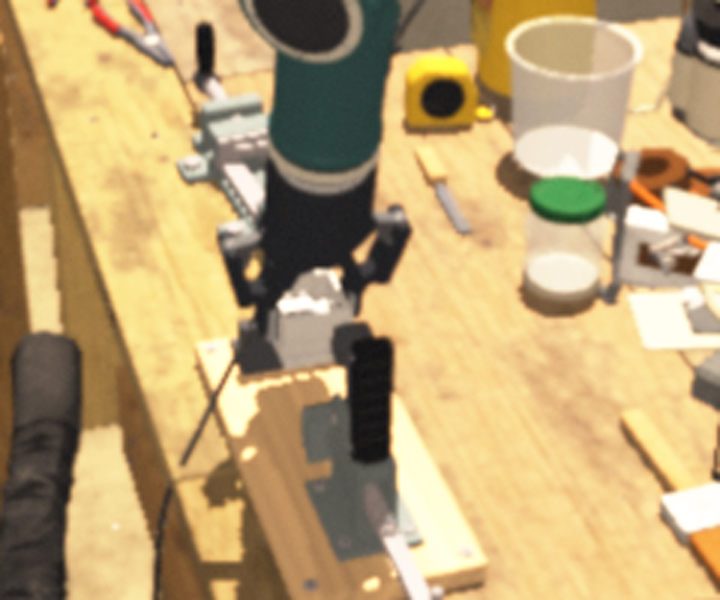

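{"api": "servo_tool", "payload": {"series": [[0.013,-0.04,0,0,0,0,1],[0.013,-0.04,-0.08,0,0,0,1],[0.013,-0.04,-0.16,0,0,0,1],[0.013,-0.04,-0.22,0,0,0,1],[0.013,-0.04,-0.26,0,0,0,1],[0.013,-0.04,-0.29,0,0,0,1],[0.013,-0.04,-0.31,0,0,0,1],[0.013,-0.04,-0.31,0,0,0,1],[0.013,-0.04,-0.31,0,0,0,1]]}}

```text
time: 14.45
tool_pos: [0.4747, -0.1863, 0.0298]
tcp_rot: [-2.077, -2.085, -0.282]
wrist_force: [0.5, 0.9, -3.1]
width: 0.576
grip_force: 43.9
```

{"api": "servo_tool", "payload": {"series": [[0,0,-0.006,0,0,0,1],[0,0,-0.013,0,0,0,1],[0,0,-0.013,0,0,0,1]]}}

```text
time: 14.75
tool_pos: [0.4749, -0.1865, 0.028]
tcp_rot: [-2.077, -2.085, -0.282]
wrist_force: [1.3, -0.7, -0.2]
width: 0.579
grip_force: 44.0
```

{"api": "servo_tool", "payload": {"series": [[0,0,0,0,0,0,0.35],[0,0,0,0,0,0,0.27],[0,0,0,0,0,0,0.22],[0,0,0,0,0,0,0.22],[0,0,0,0,0,0,0.22],[0,0,0.1,0,0,0,0.22],[0,0,0.25,0,0,0,0.22],[0,0,0.45,0,0,0,0.22],[0,0,0.7,0,0,0,0.22],[0,0,1,0,0,0,0],[0,0,1,0,0,0,0]]}}

```text
time: 15.85
tool_pos: [0.4787, -0.1886, 0.1858]
tcp_rot: [-2.084, -2.095, -0.288]
wrist_force: [0.4, -0.6, 0.6]
width: 0.998
grip_force: 0.0
```

Run:
```python
from h import *
s=bot.read_state(); print(s["tool_pos"],s["q"],s["wrist_force"],"turn",delta(90,0),delta(-90,0))
U={}
cs=[bot.read_camera(n) for n in("top","side")]
for n in ("top","side"):
  for t in ["housing","clamp_bed","squeeze_point","trigger_pad"]:
    r=bot.mark_of(t,n)
    if r: u=np.array(r[0]["at"])[::-1]*[640,480]; print(t,n,round(r[0]["score"],2),at_z(n,u,dict(clamp_bed=.018,pad_face=.041,squeeze_point=.144,trigger_pad=.142,housing=.018)[t]).round(4))
c=lambda im,x,y,w,h: cv2.resize(im[y:y+h,x:x+w],(400,400),interpolation=cv2.INTER_CUBIC)
cv2.imwrite("pics/f.png",np.hstack([c(cs[0],350,200,160,160),c(cs[1],250,280,130,130)])[:,:,::-1])
```

```text
[ 0.47870829 -0.18861205  0.18581794] [-0.57551123  0.07094933  1.9363884   0.23498547  1.27396321 -0.6653139 ] [ 0.36580099 -0.63538096  0.64611799] turn [-0.06838889 -0.06115621  0.49534914] [-0.06123953  0.06848206 -0.49851464]
housing top 0.76 [ 0.4754 -0.189   0.018 ]
clamp_bed top 0.62 [ 0.4748 -0.2007  0.018 ]
squeeze_point top 0.69 [ 0.4796 -0.327   0.144 ]
clamp_bed side 0.74 [ 0.4712 -0.1994  0.018 ]
squeeze_point side 0.96 [ 0.4707 -0.3305  0.144 ]
trigger_pad side 0.51 [ 0.4736 -0.2937  0.142 ]
```

View pics/f.png

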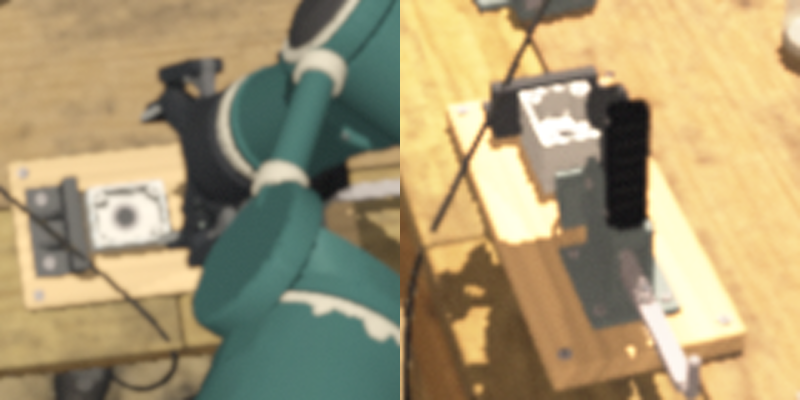

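Housing stands square and centred in front of the stop (top crop (125,215)). Now I turn the tool above the clamp.

{"api": "servo_tool", "payload": {"series": [[-0.02,0,0.25,-0.061,0.0685,-0.4985,0],[-0.02,0,0.47,-0.061,0.0685,-0.4985,0],[-0.02,-0.2,0.47,-0.061,0.0685,-0.4985,0],[-0.02,-0.4,0.47,-0.061,0.0685,-0.4985,0],[-0.02,-0.6,0.47,-0.061,0.0685,-0.4985,0],[-0.02,-0.8,0.47,-0.061,0.0685,-0.4985,0],[-0.02,-0.91,0.47,-0.061,0.0685,-0.4985,0],[-0.02,-0.91,0.47,-0.061,0.0685,-0.4985,0],[-0.02,-0.91,0.47,-0.061,0.0685,-0.4985,0],[-0.02,-0.91,0.47,-0.061,0.0685,-0.4985,0],[-0.02,-0.91,0.47,-0.061,0.0685,-0.4985,0],[-0.02,-0.91,0.47,-0.061,0.0685,-0.4985,0],[-0.02,-0.91,0.47,-0.061,0.0685,-0.4985,0],[-0.02,-0.91,0.47,-0.061,0.0685,-0.4985,0]]}}

```text
time: 17.75
tool_pos: [0.4713, -0.3227, 0.2478]
tcp_rot: [-3.129, 0.002, -0.011]
wrist_force: [0.3, 0.4, 0.7]
width: 0.998
grip_force: 0.0
```

Run:
```python
from h import *
s=bot.read_state(); print(s["tool_pos"],s["q"],s["wrist_force"],"turn",delta(-90,0))
```

```text
[ 0.47131483 -0.32270747  0.24775053] [-0.65267538  0.0591316   1.80950011  0.01490547  1.27498499  0.91527103] [0.27303514 0.36348132 0.72964538] turn [-0.0039926   0.00224928  0.00048057]
```

{"api": "servo_tool", "payload": {"series": [[0.02,-0.025,0,-0.004,0,0,0],[0.02,-0.025,-0.15,-0.004,0,0,0],[0.02,-0.025,-0.3,-0.004,0,0,0],[0.02,-0.025,-0.42,-0.004,0,0,0],[0.02,-0.025,-0.52,-0.004,0,0,0],[0.02,-0.025,-0.6,-0.004,0,0,0],[0.02,-0.025,-0.6,-0.004,0,0,0]]}}

```text
time: 18.45
tool_pos: [0.4734, -0.3257, 0.156]
tcp_rot: [-3.14, 0.004, -0.007]
wrist_force: [0.3, -0.3, 0.3]
width: 0.999
grip_force: 0.0
```

{"api": "servo_tool", "payload": {"series": [[0,0,-0.06,0,0,0,0],[0,0,-0.12,0,0,0,0],[0,0,-0.18,0,0,0,0],[0,0,-0.235,0,0,0,0],[0,0,-0.235,0,0,0,0]]}}

```text
time: 18.95
tool_pos: [0.4735, -0.3257, 0.1211]
tcp_rot: [-3.14, 0.004, -0.008]
wrist_force: [-0.2, 0.9, 0.1]
width: 1.0
grip_force: 0.0
```

{"api": "servo_tool", "payload": {"series": [[0,0,0,0,0,0,0.15],[0,0,0,0,0,0,0.25],[0,0,0,0,0,0,0.35],[0,0,0,0,0,0,0.45],[0,0,0,0,0,0,0.55],[0,0,0,0,0,0,0.65],[0,0,0,0,0,0,0.65],[0,0,0,0,0,0,0.65]], "newtons": 23}}

```text
time: 19.75
tool_pos: [0.4751, -0.3265, 0.1248]
tcp_rot: [3.141, -0.004, 0.014]
wrist_force: [-1.3, 2.2, 6.8]
width: 0.455
grip_force: 22.3
```

Run:
```python
from h import *
cs=[bot.read_camera(n) for n in("top","side")]
for n in("top","side"):
    r=bot.mark_of("pad_face",n)
    for q in r[:1]: u=np.array(q["at"])[::-1]*[640,480]; print(n,q["score"],at_z(n,u,.041))
c=lambda im,x,y,w,h: cv2.resize(im[y:y+h,x:x+w],(400,400),interpolation=cv2.INTER_CUBIC)
cv2.imwrite("pics/g.png",np.hstack([c(cs[0],350,220,140,140),c(cs[1],260,270,110,110)])[:,:,::-1])
```

```text
top 0.65 [ 0.47028514 -0.23054108  0.041     ]
side 0.64 [ 0.47159554 -0.23504486  0.041     ]
```

View pics/g.png

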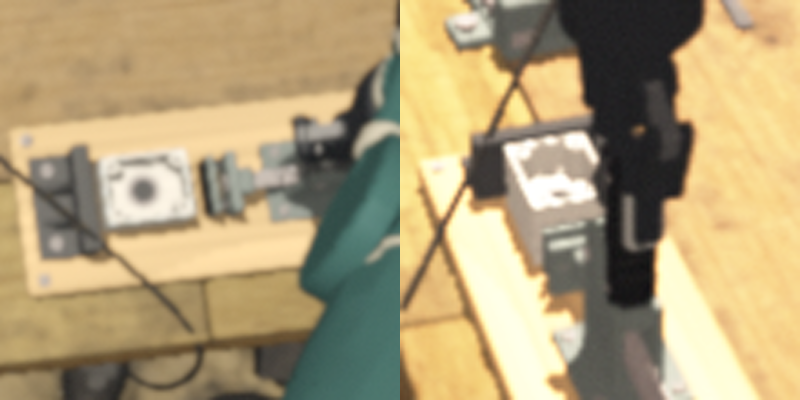

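First pull was full; the pad has moved to about 7 mm short of the housing. Pumping again.

{"api": "servo_tool", "payload": {"series": [[0,0,0,0,0,0,0.3],[0,0,0,0,0,0,0.1],[0,0,0,0,0,0,0],[0,0,0,0,0,0,0],[0,0,0,0,0,0,0],[0,0,0,0,0,0,0.15],[0,0,0,0,0,0,0.25],[0,0,0,0,0,0,0.35],[0,0,0,0,0,0,0.45],[0,0,0,0,0,0,0.55],[0,0,0,0,0,0,0.65],[0,0,0,0,0,0,0.65],[0,0,0,0,0,0,0.65]]}}

```text
time: 21.25
tool_pos: [0.4747, -0.3264, 0.1239]
tcp_rot: [3.141, -0.004, 0.012]
wrist_force: [-2.6, 2.6, 7.0]
width: 0.456
grip_force: 22.3
```

{"api": "servo_tool", "payload": {"series": [[0,0,0,0,0,0,0.3],[0,0,0,0,0,0,0.1],[0,0,0,0,0,0,0],[0,0,0,0,0,0,0],[0,0,0,0,0,0,0],[0,0,0,0,0,0,0.15],[0,0,0,0,0,0,0.25],[0,0,0,0,0,0,0.35],[0,0,0,0,0,0,0.45],[0,0,0,0,0,0,0.55],[0,0,0,0,0,0,0.65],[0,0,0,0,0,0,0.65],[0,0,0,0,0,0,0.65]]}}

```text
time: 22.55
tool_pos: [0.4747, -0.3264, 0.124]
tcp_rot: [3.141, -0.004, 0.012]
wrist_force: [-1.3, 1.7, 6.4]
width: 0.456
grip_force: 22.3
```

{"api": "servo_tool", "payload": {"series": [[0,0,0,0,0,0,0.3],[0,0,0,0,0,0,0.1],[0,0,0,0,0,0,0],[0,0,0,0,0,0,0],[0,0,0,0,0,0,0],[0,0,0,0,0,0,0.15],[0,0,0,0,0,0,0.25],[0,0,0,0,0,0,0.35],[0,0,0,0,0,0,0.45],[0,0,0,0,0,0,0.55],[0,0,0,0,0,0,0.65],[0,0,0,0,0,0,0.65],[0,0,0,0,0,0,0.65]]}}

```text
time: 23.85
tool_pos: [0.4747, -0.3264, 0.124]
tcp_rot: [3.141, -0.004, 0.012]
wrist_force: [-1.2, 2.1, 6.2]
width: 0.457
grip_force: 22.3
```

Run:
```python
from h import *
cs=[bot.read_camera(n) for n in("top","side")]
for t in("pad_face","housing"):
  for n in("top","side"):
    r=bot.mark_of(t,n)
    for q in r[:1]: u=np.array(q["at"])[::-1]*[640,480]; print(t,n,q["score"],at_z(n,u,.041 if t=="pad_face" else .018))
c=lambda im,x,y,w,h: cv2.resize(im[y:y+h,x:x+w],(400,400),interpolation=cv2.INTER_CUBIC)
cv2.imwrite("pics/i.png",np.hstack([c(cs[0],350,220,140,140),c(cs[1],260,270,110,110)])[:,:,::-1])
```

```text
pad_face top 0.66 [ 0.46461471 -0.21322662  0.041     ]
pad_face side 0.54 [ 0.47357691 -0.22147678  0.041     ]
housing top 0.61 [ 0.47654358 -0.18957528  0.018     ]
housing side 0.62 [ 0.47878796 -0.17549967  0.018     ]
```

View pics/i.png

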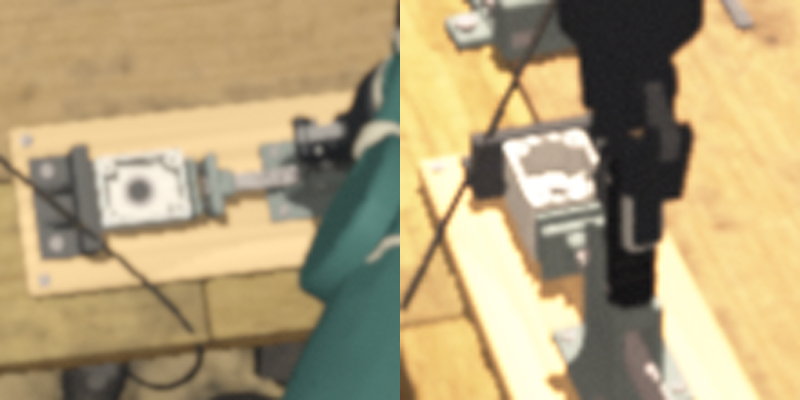

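Pad now reaches the housing, but the trigger is still at its stop; another pull.

{"api": "servo_tool", "payload": {"series": [[0,0,0,0,0,0,0.3],[0,0,0,0,0,0,0.1],[0,0,0,0,0,0,0],[0,0,0,0,0,0,0],[0,0,0,0,0,0,0],[0,0,0,0,0,0,0.15],[0,0,0,0,0,0,0.25],[0,0,0,0,0,0,0.35],[0,0,0,0,0,0,0.45],[0,0,0,0,0,0,0.55],[0,0,0,0,0,0,0.65],[0,0,0,0,0,0,0.65],[0,0,0,0,0,0,0.65],[0,0,0,0,0,0,0.65]]}}

```text
time: 25.55
tool_pos: [0.4747, -0.3264, 0.1241]
tcp_rot: [3.141, -0.004, 0.012]
wrist_force: [-1.9, 2.2, 7.2]
width: 0.451
grip_force: 22.3
```

{"api": "servo_tool", "payload": {"series": [[0,0,0,0,0,0,0],[0,0,0,0,0,0,0],[0,0,0,0,0,0,0],[0,0,0,0,0,0,0],[0,0,0,0,0,0,0],[0,0,0,0,0,0,0],[0,0,0,0,0,0,0]]}}

```text
time: 26.25
tool_pos: [0.4745, -0.3265, 0.1228]
tcp_rot: [3.141, -0.004, 0.012]
wrist_force: [0.3, 0.1, 0.2]
width: 1.002
grip_force: 0.0
```

{"api": "servo_tool", "payload": {"series": [[0,0,0,0,0,0,0.2],[0,0,0,0,0,0,0.3],[0,0,0,0,0,0,0.37],[0,0,0,0,0,0,0.37],[0,0,0,0,0,0,0.37]]}}

```text
time: 26.75
tool_pos: [0.4746, -0.3247, 0.1232]
tcp_rot: [-3.139, 0.005, -0.011]
wrist_force: [0.7, 6.8, 5.1]
width: 0.632
grip_force: 3.5
```

{"api": "servo_tool", "payload": {"series": [[0,0,0,0,0,0,0.45],[0,0,0,0,0,0,0.45],[0,0,0,0,0,0,0.45]]}}

```text
time: 27.05
tool_pos: [0.4746, -0.3239, 0.1235]
tcp_rot: [-3.138, 0.005, -0.011]
wrist_force: [-1.2, 8.5, 7.3]
width: 0.552
grip_force: 4.9
```

{"api": "servo_tool", "payload": {"series": [[0,0,0,0,0,0,0.65],[0,0,0,0,0,0,0.65],[0,0,0,0,0,0,0.65],[0,0,0,0,0,0,0.65]]}}

```text
time: 27.45
tool_pos: [0.4747, -0.3265, 0.1243]
tcp_rot: [3.141, -0.005, 0.013]
wrist_force: [-2.3, 2.2, 7.6]
width: 0.456
grip_force: 22.5
```

Run:
```python
from h import *
im=bot.read_camera("top")[:,:,::-1]; cv2.imwrite("pics/top_now.png",im)
n=cv2.resize(im[220:360,350:490],(400,400),interpolation=cv2.INTER_CUBIC)
g=cv2.imread("pics/g.png")[:,:400]; i=cv2.imread("pics/i.png")[:,:400]
def tr(src,dst,x0,x1,y0,y1):
    r=cv2.matchTemplate(dst[y0-15:y1+15,x0-60:x1+60],src[y0:y1,x0:x1],cv2.TM_CCOEFF_NORMED); _,m,_,l=cv2.minMaxLoc(r); return (l[0]-60,l[1]-15,round(m,3))
mm=lambda p:2.26/2.857*p
for a,b,nm in((g,i,"g->i"),(i,n,"i->now"),(g,n,"g->now")):
    print(nm,"jaw",tr(a,b,212,245,145,225) if a is g else tr(a,b,198,232,145,225),"housing",tr(a,b,105,185,150,225) if a is g else tr(a,b,100,180,150,225))
K=cam("top")[0]; print("mm per crop px", 1000*np.linalg.norm(at_z("top",(420,285),.05)-at_z("top",(421,285),.05))*140/400)
# intensity profile along clamp line row
for nm,a in(("g",g),("i",i),("n",n)): print(nm,a[170:205,85:260:3].mean((0,2)).astype(int).tolist())
```

```text
g->i jaw (-19, 3, 0.972) housing (-4, 0, 0.987)
i->now jaw (-10, 2, 0.948) housing (-4, 0, 0.985)
g->now jaw (-28, 4, 0.874) housing (-9, 1, 0.981)
mm per crop px 0.7510211613233639
g [113, 110, 107, 110, 127, 157, 191, 207, 203, 205, 215, 219, 223, 229, 225, 210, 189, 168, 155, 151, 152, 160, 176, 197, 218, 231, 238, 239, 238, 234, 229, 221, 209, 204, 209, 204, 186, 167, 136, 90, 66, 87, 125, 145, 138, 121, 117, 123, 135, 152, 161, 160, 154, 148, 144, 142, 145, 153, 160]
i [112, 110, 111, 129, 168, 202, 206, 191, 196, 211, 219, 228, 231, 221, 202, 180, 162, 153, 151, 155, 166, 185, 207, 224, 235, 239, 239, 237, 233, 229, 217, 205, 204, 202, 176, 148, 144, 141, 124, 113, 119, 134, 150, 161, 161, 157, 153, 150, 147, 148, 154, 162, 167, 168, 168, 168, 166, 165, 162]
n [112, 117, 145, 184, 202, 195, 195, 207, 214, 221, 229, 226, 212, 190, 170, 157, 153, 153, 161, 176, 198, 218, 232, 238, 239, 237, 235, 231, 222, 208, 202, 204, 187, 157, 145, 144, 137, 134, 146, 160, 162, 158, 154, 151, 150, 149, 153, 161, 170, 175, 175, 173, 170, 166, 163, 162, 161, 160, 160]
```

Each pull advances about 4–5 mm and the housing is still sliding to the stop; continue pumping.

{"api": "servo_tool", "payload": {"series": [[0,0,0,0,0,0,0],[0,0,0,0,0,0,0],[0,0,0,0,0,0,0],[0,0,0,0,0,0,0],[0,0,0,0,0,0,0],[0,0,0,0,0,0,0.25],[0,0,0,0,0,0,0.35],[0,0,0,0,0,0,0.45],[0,0,0,0,0,0,0.55],[0,0,0,0,0,0,0.65],[0,0,0,0,0,0,0.65],[0,0,0,0,0,0,0.65],[0,0,0,0,0,0,0.65],[0,0,0,0,0,0,0.65]]}}

```text
time: 28.9
tool_pos: [0.4746, -0.3242, 0.1244]
tcp_rot: [-3.138, 0.005, -0.011]
wrist_force: [-2.0, 9.7, 11.5]
width: 0.507
grip_force: 21.7
```

```bash
cat > tr.py <<'E'
from h import *
import sys
a=cv2.imread("pics/top_now.png"); b=bot.read_camera("top")[:,:,::-1]; cv2.imwrite(f"pics/top_{sys.argv[1]}.png",b)
f=lambda im:cv2.resize(im[220:360,350:490],(1400,1400),interpolation=cv2.INTER_CUBIC)
a=f(a);b=f(b)
for nm,(x0,x1,y0,y1) in dict(housing=(330,620,520,790),jaw=(665,770,510,790),board=(60,140,1000,1120)).items():
    r=cv2.matchTemplate(b[y0-40:y1+40,max(0,x0-150):x1+150],a[y0:y1,x0:x1],cv2.TM_CCOEFF_NORMED); _,m,_,l=cv2.minMaxLoc(r); d=np.array([l[0]-(x0-max(0,x0-150)),l[1]-40])*.751*400/1400
    print(nm,d.round(2),"mm",round(m,3))
E
python3 tr.py p7
```

```text
housing [0. 0.] mm 1.0
jaw [-1.29  0.21] mm 0.988
board [0. 0.] mm 0.998
```

{"api": "servo_tool", "payload": {"series": [[0,0,0,0,0,0,0.65],[0,0,0,0,0,0,0.65],[0,0,0,0,0,0,0.65],[0,0,0,0,0,0,0.65],[0,0,0,0,0,0,0.65],[0,0,0,0,0,0,0.65],[0,0,0,0,0,0,0.65],[0,0,0,0,0,0,0.65],[0,0,0,0,0,0,0.65],[0,0,0,0,0,0,0.65]]}}

```text
time: 29.95
tool_pos: [0.4747, -0.3241, 0.1244]
tcp_rot: [-3.138, 0.005, -0.011]
wrist_force: [-2.7, 8.2, 12.4]
width: 0.508
grip_force: 21.7
```

```bash
python3 tr.py p8
```

```text
housing [0. 0.] mm 1.0
jaw [-1.29  0.21] mm 0.988
board [0. 0.] mm 0.998
```

The trigger is held off its stop by the load, steady at about 22 N, and the housing is at rest on the stop. Handing in.

```bash
python3 -c "
from workcell import bot
print(bot.finish_job())"
```

```text
the job is handed in; nothing more can be done
None
```

The job is handed in but I got no verdict back: the housing stands square against the stop with the trigger still held at about 22 N (roughly 17–21 N on the housing, inferred, not measured), and nothing I did touched the file, brush, jar or tape measure; note that I viewed 11 pictures, one over the limit of 10.

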